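Find the release notch in a slide cabinet's rail and press it

ROBOT

A 6-joint arm with a two-finger parallel gripper is mounted at the origin on the work surface. World frame = base frame: x ahead of the robot, y to its left, z up, the work surface at z = 0. Lengths are in mm, angles in rad, forces in N, time in s.
With the tool pointing down it reaches from about 350 to 875 mm from the base axis. Payload 4.2 kg.
Tool frame: the origin (TCP) lies at the very end of the fingers, on their centre line; the grasp point (between the pads) lies 19 mm behind it; z points along the fingers, y is the line along which they close (so a half turn about z gives the same grasp; the last joint's range is limited). The gripper opens to 85 mm and grips with 20 to 120 N. Pads are 22 mm wide; open, the fingers measure 114 mm over their backs; the gripper's body (76 mm by 85 mm) begins 54 mm behind the grasp point. The pads swing forward as they close: fully open they stand 13 mm farther back than shut.
Start: joints at [0.259, 0.385, 0.008, 0, -1.194, -0.259], TCP at [624.979, 0.025, 231.312] pointing down, gripper open.
Joint ranges: [-3.14, 3.14], [-1.21, 2.06], [-1.07, 1.41], [-3.16, 2.05], [-2.99, -0.16], [-3.1, 3.1]. Speed limits (rad/s): [2.79, 2.79, 3.14, 3.14, 3.14, 3.14].

INTERFACE

Orientations are given as a unit quaternion [x, y, z, w].
In Python, from bench import read_state, get_image, camera_model, job_done gives the robot as it stands.
- The arm moves only by the shell command python3 -m handwheel 'ROWS'. ROWS is JSON, a list of rows, each a list of 7 numbers: the shift along the tool's x, y, z in m, then the turn, a rotation vector about the tool's x, y, z in rad, then the gripper's target within -1 to 1 (fully open at 1, half-way at 0, shut at -1). In form: [[dx, dy, dz, wx, wy, wz, jaw], ...]. A call has 1 to 10 rows; each row is the pose to reach, as a shift and turn from the pose commanded when the call began, along the tool's axes at that moment; what a row does not reach only later rows make up. A row lasts 1/8 s, in which the tool goes at most 62.5 mm and 10.7 degrees, less where a joint would pass 70% of its speed; a pose out of reach is approached as far as the arm can. A call with a gripper value outside its range is refused whole. The fingers move at their own pace and stop on an object; the grip force is fixed at half the most. Time passes only in rows, so rows that repeat a pose let the fingers close. It gives the time, the measured TCP pose, the force, the opening and the grip force at its end, in the units of the state.
- read_state(): the state, without advancing time (a new reading comes with each control period).
- get_image(name): name is "scene" or "side" or "wrist"; returns (picture, depth): 384x512x3 uint8, blue, green, red; 384x512 float32, mm along the optical axis (not along the pixel's ray), 0 where there is no reading.
- camera_model(name): a dict with "K" (3x3 intrinsics, pixels), "rvec" (rotation vector, rad) and "tvec" (3), from world to camera coordinates, as OpenCV has them; the wrist camera has in their place "hand_eye" (4x4, takes a point from camera to tool coordinates, whose origin is the TCP and whose axes are the flange's). Camera axes: x right, y down, z forward; pixel columns grow to the right and rows downward; lengths in mm; the calibration is good to about 2 mm. A picture is of the moment at which its call begins: read the wrist's pose just before it. camera_model takes no time and is no camera call.
- job_done(): hands the job in; it is judged then, once.
The state is a dict: "clock": time; "joints": joint angles; "joint_vel": joint speeds; "joint_efforts": joint torques, N m; "position": TCP position; "ee_rot": TCP orientation; "contact_force": force on the tool from outside, world axes, zero at the start; "wrist_torque": the same for the moment, N m; "gripper_width": finger opening in mm; "grasp_force": force on a finger pad.
Only numpy, scipy, OpenCV 4.12 (cv2) and the standard library are available. Lean on these libraries where they do the work, as an engineer would, in place of code of your own. Each camera call takes 0.05 s, during which the arm holds its last target. There are 200 camera calls.

TASK

The drawer of the microscope-slide cabinet is latched shut, and its release is a notch hidden somewhere in the black rail along the cabinet's top front edge. Put a fingertip on one plain end of the rail, feel along the rail until you find the notch, and press the plate inside it down so that the drawer springs out by itself; then take the hand away. Do not touch the drawer or lean hard on the cabinet, and leave the bottle, jar and gauge where they stand.

Things in the scene. Friction and masses are not known exactly. Their poses are not given: they have to be found in the camera images.
- cabinet: plywood cabinet for microscope slides, fixed to the bench, 200 (x) x 300 (y) x 75 mm high. Origin: centre of its underside, on the bench; x from the drawer front to the back, y along the rail, z up. Black rail on its top front edge, all along y: x from -100 to -76 mm, level top 93 mm above the bench, 18 mm above the cabinet's top, free in front and behind.
- rail_left (a point): point on the rail's top at its +y end, mid depth (cabinet frame -88, 150, 93 mm). The last 30 mm at either end of the rail are always plain. In the 240 mm between, one notch 40 mm long along y, open to front and back, interrupts it, each time at another place that is not listed; elsewhere the top is flush and solid.
- rail_right (a point): point on the rail's top at its -y end, mid depth (cabinet frame -88, -150, 93 mm)
- release (a joint): how far the black spring plate in the notch is pressed (m): 0 free, 0.006 fully down. The plate fills the notch (39 x 24 mm); its top lies 8 mm below the rail's top when free and moves straight down. 0.5 N starts it, 6 N has it fully down, and it rises when let go. The latch frees the drawer at about 3.5 to 4 mm.
- drawer (a joint): how far the drawer is out (m): 0 shut, 0.05 fully sprung out towards the cabinet's -x. Its spring pushes it out in about half a second once the plate is pressed; it has no handle and cannot be pulled while latched.
- drawer_front (a point): centre of the blue drawer front (276 x 54 mm, 10 to 64 mm above the bench), which lies in the cabinet's front face below the rail
- bottle: loose amber bottle with a white cap, 48 mm wide, 105 mm tall, on the bench beside the cabinet; origin at the centre of its foot, z up
- jar: loose clear jar with a white lid, 45 mm wide and 45 mm tall, standing on the cabinet's top behind the rail; origin at the centre of its foot, z up
- gauge: loose round black pressure gauge lying face up on the bench beside the cabinet, 64 mm wide, 28 mm thick, brass stub 22 mm out to its -x; origin at the centre of its underside, z up

How it is judged (in metres and radians):
On the way, in this order (a step that is already met when the one before it is completed fails the run):
1. a fingertip touches a plain end of the rail, the last 30 mm at either end, with the drawer still shut (contact force between the fingers and cabinet above 0.5 N and value of joint drawer below 0.005 m and value of joint release below 0.002 m and z of the grasp point in the frame of cabinet above 0.099 m and x of the grasp point in the frame of cabinet between -0.16 and -0.015 m and (y of the grasp point in the frame of cabinet above 0.07 m or y of the grasp point in the frame of cabinet below -0.07 m)), for 0.1 s.
2. the release plate in the notch is pressed down 3 mm or more by the fingers (value of joint release above 0.003 m and contact force between the fingers and anything else above 0.5 N), for 0.02 s.
At the end, for the whole second after the job is handed in: the drawer stands out by more than 42 mm and is at rest, the release plate has risen again (pressed less than 1.5 mm), and bottle, jar and gauge are within 20 mm of where they stood (value of joint drawer above 0.042 m and velocity of joint drawer below 0.02 m/s and value of joint release below 0.0015 m and distance of each of bottle, jar, gauge from where it was at the start of the episode below 0.02 m); the robot touches nothing.
It fails at once if the bottle is moved more than 20 mm, lifted or tipped (distance of bottle from where it was at the start of the episode above 0.02 m or angle between bottle's own z axis and vertical above 0.4 rad).
It fails at once if the jar is moved more than 20 mm, lifted or tipped (distance of jar from where it was at the start of the episode above 0.02 m or angle between jar's own z axis and vertical above 0.4 rad).
It fails at once if the gauge is moved more than 20 mm, lifted or tipped (distance of gauge from where it was at the start of the episode above 0.02 m or angle between gauge's own z axis and vertical above 0.4 rad).
It fails at once if the fingers push or pull the drawer with more than 2 N (contact force between the fingers and drawer above 2 N).
It fails at once if the fingers lean on the rail or cabinet with more than 60 N (contact force between the fingers and anything else above 60 N).
It also fails if it takes over 64 s, if anything falls off the work surface, if the arm or the gripper's body presses on something with over 40 N, if the wrist force passes 120 N, or if a joint passes its speed limit or range.

## Working session

There is one attempt and no reset: what is moved stays moved. The work goes in short steps, Python scripts to look and compute and a shell command to move; the robot and the scene stay as the last step left them, time stands still between calls to the robot, and variables do not carry over. Pictures are saved under pics/ and viewed, at most 10 in all, crops included, and the job is handed in when it is done.

```bash
mkdir -p pics; cat > h.py <<'E'
import numpy as np,cv2
from bench import *
from scipy.spatial.transform import Rotation as R
def cloud(n):
    s=read_state(); im,d=get_image(n); c=camera_model(n); K=np.array(c["K"])
    v,u=np.mgrid[0:d.shape[0],0:d.shape[1]]
    P=np.stack([(u-K[0,2])/K[0,0]*d,(v-K[1,2])/K[1,1]*d,d],-1)
    if "rvec" in c:
        r=cv2.Rodrigues(np.array(c["rvec"],float))[0]; W=(P-np.array(c["tvec"],float).ravel())@r
    else:
        H=np.array(c["hand_eye"]); Q=P@H[:3,:3].T+H[:3,3]
        W=R.from_quat(s["ee_rot"]).apply(Q.reshape(-1,3)).reshape(Q.shape)+np.array(s["position"])
    W[d==0]=np.nan
    return im,W
E
python3 - <<'E'
from h import *
s=read_state(); print({k:np.round(v,3) for k,v in s.items()})
for n in("scene","side"):
    im,W=cloud(n); cv2.imwrite(f"pics/{n}.png",im); np.save(f"{n}.npy",W); cv2.imwrite(f"{n}_raw.png",im)
E
```

```text
{'clock': np.float64(0.0), 'joints': array([ 2.590e-01,  3.860e-01,  7.000e-03, -1.000e-03, -1.194e+00,
       -2.590e-01]), 'joint_vel': array([-0.   ,  0.001, -0.002,  0.   ,  0.001,  0.001]), 'joint_efforts': array([-1.0000e-03, -3.9229e+01,  1.8840e+01,  4.1860e+00, -5.0000e-03,
        0.0000e+00]), 'position': array([6.24392e+02, 1.90000e-02, 2.30191e+02]), 'ee_rot': array([-0.707,  0.707,  0.001, -0.001]), 'contact_force': array([0.574, 0.414, 0.762]), 'wrist_torque': array([ 0.007,  0.008, -0.021]), 'grasp_force': np.float64(0.0), 'gripper_width': np.float64(85.401)}
```

View pics/scene.png

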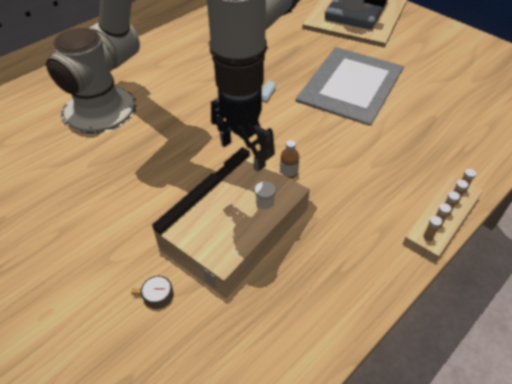

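View pics/side.png

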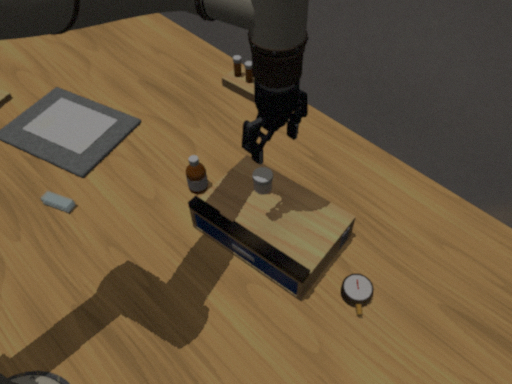

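The scene view shows the cabinet in the centre, with the black rail running from about (247,153) to (158,228). The jar is at (265,192), the bottle at (290,160) and the gauge at (156,291). In the side view the rail runs from (192,200) to (305,285), with the blue drawer front below it and shut.

```bash
python3 - <<'E'
from h import *
from scipy.optimize import minimize
im={n:cv2.imread(n+"_raw.png").astype(int) for n in("scene","side")}
T=[];Ra=[];A=[]
for n in im:
    W=np.load(n+".npy"); ok=np.isfinite(W[...,0])
    reg=ok&(W[...,0]>350)&(W[...,0]<850)&(abs(W[...,1])<350)
    g=im[n].max(-1)
    r=reg&(W[...,2]>84)&(W[...,2]<100)&(g<60); p=W[r]
    # restrict to rail by pixel box
    v,u=np.mgrid[0:384,0:512]
    box=((u>150)&(u<255)&(v>145)&(v<235)) if n=="scene" else ((u>185)&(u<315)&(v>185)&(v<300))
    p=W[r&box]; print(n,len(p),"rail z med",np.median(p[:,2]))
    (c,sz,a)=cv2.minAreaRect(p[:,:2].astype(np.float32)); print("rail rect",c,sz,a)
    print(" ends",np.round(p[np.argmax(p[:,1])]),np.round(p[np.argmin(p[:,1])]))
    t=W[reg&(W[...,2]>70)&(W[...,2]<80)&(im[n][...,2]>110)]
    print("top",len(t),np.median(t[:,2]),cv2.minAreaRect(t[:,:2].astype(np.float32)))
    for nm,(bu,bv) in dict(jar=(265,185) if n=="scene" else (262,172),bottle=(290,150) if n=="scene" else (195,165),gauge=(156,290) if n=="scene" else (357,288)).items():
        q=W[bv-6:bv+7,bu-6:bu+7].reshape(-1,3); print(nm,np.round(np.nanmedian(q,0)))
    # profile along the rail: dark pixels z
    d=p[:,:2]-p[:,:2].mean(0); ax=np.linalg.svd(d,full_matrices=False)[2][0]; s=d@ax
    for lo in np.arange(-150,150,12):
        k=(s>=lo)&(s<lo+12)
        if k.sum(): print(int(lo),k.sum(),np.round(np.percentile(p[k,2],90),1),end=" | ")
    print("axis",ax)
E
```

```text
scene 1067 rail z med 91.5754852136967
rail rect (517.470458984375, -27.0599365234375) (25.16226577758789, 297.349853515625) 7.587116718292236
 ends [507. 122.  85.] [ 530. -174.   85.]
top 8136 74.22348962549644 ((598.859619140625, 28.527297973632812), (199.9126739501953, 389.4328918457031), 6.993810653686523)
jar [630.  56. 119.]
bottle [574. 199.  81.]
gauge [ 619. -247.   28.]
-150 34 93.3 | -138 36 94.6 | -126 41 93.6 | -114 38 94.2 | -102 35 92.5 | -90 18 86.9 | -78 21 86.1 | -66 21 92.7 | -54 42 93.8 | -42 48 94.0 | -30 46 93.9 | -18 50 93.5 | -6 47 93.8 | 6 52 93.8 | 18 50 93.5 | 30 50 94.1 | 42 46 94.1 | 54 51 94.0 | 66 49 94.5 | 78 52 93.7 | 90 55 93.9 | 102 52 94.0 | 114 56 93.5 | 126 33 93.7 | axis [ 0.12825702 -0.99174096]
side 1615 rail z med 92.75186190184128
rail rect (573.89892578125, -17.125656127929688) (143.76976013183594, 299.8288879394531) 7.0681986808776855
 ends [509. 126.  89.] [ 526. -174.   90.]
top 4786 75.18069079948029 ((615.8568115234375, 32.592132568359375), (169.7647247314453, 387.4792785644531), 6.987362861633301)
jar [642.  52. 120.]
bottle [566. 198.  83.]
gauge [ 613. -246.   29.]
-150 56 95.0 | -138 60 94.6 | -126 58 94.8 | -114 60 94.9 | -102 77 94.0 | -90 44 86.9 | -78 40 87.2 | -66 40 87.5 | -54 70 94.2 | -42 68 94.6 | -30 59 95.3 | -18 69 94.8 | -6 64 94.7 | 6 65 94.7 | 18 69 94.5 | 30 64 95.1 | 42 73 94.9 | 54 71 94.6 | 66 72 95.1 | 78 74 94.7 | 90 80 94.8 | 102 76 94.9 | 114 78 94.6 | 126 84 94.5 | 138 1 94.4 | axis [ 0.11403339 -0.99347692]
```

The depth profile dips between 38 mm and 100 mm from the rail's +y end. The notch is therefore probably near cabinet y ≈ +70 mm, and the touch will confirm it. I'll go above the +y plain end with the fingers shut.

```bash
python3 -m handwheel '[[-0.05,0.06,0,0,0,-0.122,-1],[-0.108,0.124,0,0,0,-0.122,-1],[-0.108,0.124,0,0,0,-0.122,-1],[-0.108,0.124,0.06,0,0,-0.122,-1],[-0.108,0.124,0.11,0,0,-0.122,-1],[-0.108,0.124,0.11,0,0,-0.122,-1],[-0.108,0.124,0.11,0,0,-0.122,-1]]'
python3 - <<'E'
from h import *
s=read_state();print({k:np.round(s[k],2) for k in("clock","position","ee_rot","contact_force","gripper_width")})
im,W=cloud("wrist"); np.save("wrist.npy",W); cv2.imwrite("pics/w1.png",im)
E
```

```text
clock: 0.98
position: [502.4, 108.5, 122.9]
ee_rot: [0.749, -0.662, 0.001, -0.001]
contact_force: [0.3, 0.6, 1.2]
gripper_width: 0.2
grasp_force: 0.0
{'clock': np.float64(0.98), 'position': array([502.37, 108.46, 122.89]), 'ee_rot': array([ 0.75, -0.66,  0.  , -0.  ]), 'contact_force': array([0.3 , 0.65, 1.18]), 'gripper_width': np.float64(0.18)}
```

View pics/w1.png

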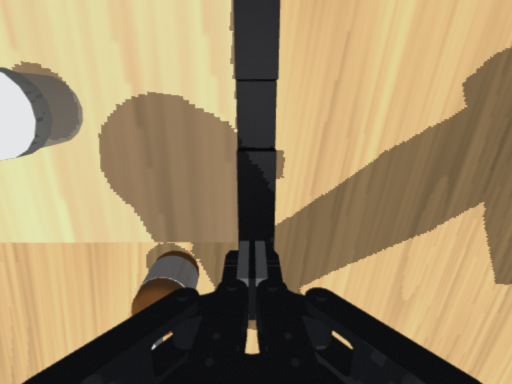

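The wrist view looks down the rail at columns 237–277, with the fingertip near (252,245) close to the rail's +y end. The notch is at rows 80–150, and the jar and bottle are clear of the fingers. Next I'll work out these positions in tool axes.

```bash
python3 - <<'E'
from h import *
W=np.load("wrist.npy");s=read_state();r=R.from_quat(s["ee_rot"])
f=lambda v,u:np.round(r.inv().apply(W[v,u]-np.array(s["position"])),1)
for v in(40,70,77,84,110,140,146,154,170,200,225,232,238): print(v,f(v,241),f(v,258),f(v,273))
E
```

```text
40 [111.5  -5.1  31.2] [111.4   3.9  30.6] [111.4  11.8  30.6]
70 [96.8 -5.3 30.9] [96.8  4.  31.3] [96.8 12.2 30.1]
77 [93.2 -5.3 29.5] [93.3  4.  31. ] [93.2 12.2 30.2]
84 [89.9 -5.6 39. ] [89.9  4.2 39.2] [89.9 12.9 38.2]
110 [75.5 -5.7 37.3] [75.4  4.4 39.3] [75.5 13.3 38.4]
140 [57.7 -6.  39.2] [57.7  4.5 39.1] [57.7 13.8 39.4]
146 [54.  -6.  39.1] [54.1  4.5 38.6] [54.1 13.8 38.7]
154 [50.5 -5.8 31. ] [50.5  4.4 31. ] [50.7 13.3 30.2]
170 [40.8 -5.9 30.5] [40.7  4.5 31.2] [40.7 13.6 31.3]
200 [21.2 -6.1 31.2] [21.2  4.6 31.2] [21.5 14.1 30.5]
225 [ 4.2 -6.3 30.5] [ 4.3  4.8 30.3] [ 4.4 14.5 30.1]
232 [-0.7 -6.3 30.4] [-0.9  4.8 30.8] [-1.  14.7 31. ]
238 [-4.7 -6.3 29.7] [-5.5  4.9 31.2] [-5.6 14.8 31.3]
```

```bash
python3 -m handwheel '[[0,0.003,0.015,0,0,0,-1],[0,0.003,0.026,0,0,0,-1],[0,0.003,0.029,0,0,0,-1],[0,0.003,0.030,0,0,0,-1],[0,0.003,0.030,0,0,0,-1]]'
```

```text
clock: 1.65
position: [498.4, 107.7, 93.1]
ee_rot: [0.749, -0.662, 0.0, -0.0]
contact_force: [-4.5, 0.3, 8.1]
gripper_width: -0.0
grasp_force: 3.6
```

Contact at the plain end reads about 8 N. I'll slide lightly along the rail toward the notch.

```bash
python3 -m handwheel '[[0,0,0,0,0,0,-1],[0,0,-0.0005,0,0,0,-1],[0.012,0,-0.0005,0,0,0,-1],[0.024,0,-0.0005,0,0,0,-1],[0.036,0,-0.0005,0,0,0,-1]]'; python3 -m handwheel '[[0.010,0,0,0,0,0,-1],[0.020,0,0,0,0,0,-1],[0.028,0,0,0,0,0,-1],[0.036,0,0,0,0,0,-1],[0.036,0,0,0,0,0,-1]]'
```

```text
clock: 2.28
position: [504.5, 72.4, 93.1]
ee_rot: [0.749, -0.662, 0.001, -0.003]
contact_force: [-0.3, 4.3, 6.4]
gripper_width: -0.2
grasp_force: 2.9
clock: 2.9
position: [506.3, 35.1, 91.2]
ee_rot: [0.748, -0.663, -0.0, 0.001]
contact_force: [-0.3, -0.1, -0.5]
gripper_width: 0.2
grasp_force: 0.0
```

The force dropped to zero, so the fingertip is over the notch. Now I'll press the plate and then lift away.

```bash
python3 -m handwheel '[[0,0,0.006,0,0,0,-1],[0,0,0.009,0,0,0,-1],[0,0,0.0115,0,0,0,-1],[0,0,0.0125,0,0,0,-1],[0,0,0.0125,0,0,0,-1]]'
```

```text
clock: 3.52
position: [506.8, 36.1, 79.5]
ee_rot: [0.749, -0.663, 0.0, 0.0]
contact_force: [-0.5, -1.5, 5.3]
gripper_width: 0.2
grasp_force: 2.6
```

```bash
python3 -m handwheel '[[0,0,0.001,0,0,0,-1],[0,0,0.001,0,0,0,-1],[0,0,-0.02,0,0,0,-1],[0,0,-0.07,0,0,0,-1],[0,0,-0.12,0,0,0,-1],[0,0,-0.15,0,0,0,-1],[0,0,-0.15,0,0,0,-1],[0,0,-0.15,0,0,0,-1]]'
python3 - <<'E'
from h import *
im,W=cloud("side"); cv2.imwrite("pics/side2.png",im)
E
```

```text
clock: 4.53
position: [505.9, 36.3, 227.9]
ee_rot: [0.749, -0.663, -0.001, 0.001]
contact_force: [-0.4, -0.9, -0.6]
gripper_width: -0.2
grasp_force: 0.0
```

View pics/side2.png

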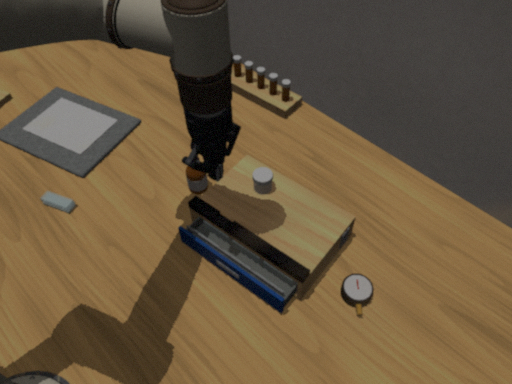

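The drawer is out, with its blue front from (182,232) to (292,298). The jar (262,180), bottle (197,180) and gauge (357,290) are where they were, and the hand is clear.

```bash
python3 -m handwheel '[[0,0,0,0,0,0,-1],[0,0,0,0,0,0,-1],[0,0,0,0,0,0,-1],[0,0,0,0,0,0,-1]]'; python3 -c "from bench import *; print(job_done())"
```

```text
clock: 5.08
position: [506.8, 36.2, 229.2]
ee_rot: [0.749, -0.663, -0.0, 0.0]
contact_force: [0.6, -0.1, -0.9]
gripper_width: -0.0
grasp_force: 0.0
the job is handed in; nothing more can be done
None
```

I touched the plain +y end of the rail, felt along to the notch and pressed the plate; the drawer sprang out, the hand is clear, the bottle, jar and gauge look unmoved, and the job is handed in (no verdict returned).

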